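Crack open a plaster mould with a wooden wedge and hold it

ROBOT

A 6-joint arm with a two-finger parallel gripper is mounted at the origin on the work surface. World frame = base frame: x ahead of the robot, y to its left, z up, the work surface at z = 0. Lengths are in mm, angles in rad, forces in N, time in s.
With the tool pointing down it reaches from about 300 to 775 mm from the base axis. Payload 14.6 kg.
Tool frame: the origin (TCP) lies on the centre line of the jaws, within the pads' length; the fingertips stand 8 mm ahead of it and the grasp point (between the pads) lies 11 mm behind it; z points along the fingers, y is the direction in which the jaws open and shut (so a half turn about z gives the same grasp; the last joint's range is limited). The gripper opens to 94 mm and grips with 3 to 60 N. Pads are 16 mm wide; open, the fingers measure 119 mm over their backs; the gripper's body (75 mm by 177 mm) begins 78 mm behind the grasp point.
Start: joints at [1.269, 0.3, 1.521, -0, 1.321, -0.067], TCP at [127.955, 534.899, 213.446] pointing down, gripper open.
Joint ranges: [-3.03, 3.03], [-0.79, 2.21], [0.23, 2.52], [-1.04, 4.18], [0, 3.07], [-2.55, 2.55]. Speed limits (rad/s): [2.22, 2.22, 2.57, 3.14, 3.14, 3.14].

INTERFACE

Orientations are given as [roll, pitch, yaw] about the fixed x, y, z axes, in that order (R = Rz(yaw) Ry(pitch) Rx(roll)).
In Python, from cell import read_state, cams, manip gives the robot as it stands.
- The arm moves only by the shell command python3 -m handwheel 'ROWS' [OPENING] [FORCE]. ROWS is JSON, a list of rows, each a list of 4 numbers: the shift along the tool's x, y, z in m, then the turn about the tool's z in degrees. In form: [[dx, dy, dz, turn], ...]. A call has 1 to 5 rows; each row is the pose to reach, as a shift and turn from the pose measured when the call began, along the tool's axes at that moment; what a row does not reach only later rows make up. A row lasts 1/8 s, in which the tool goes at most 62.5 mm and 10.7 degrees, less where a joint would pass 70% of its speed; a pose out of reach is approached as far as the arm can. A call with a gripper value outside its range is refused whole. OPENING is the closure, from 0 (fully open) to 1 (shut), set as the call begins (- or left out, the last holds). The fingers move at their own pace and stop on an object; FORCE is the grip in N (left out, the last holds). Time passes only in rows, so rows that repeat a pose let the fingers close. It gives the time, the measured TCP pose, the force and the opening at its end, in the units of the state.
- read_state(): the state, without advancing time (a new reading comes with each control period).
- cams.camera(name): name is "scene" or "top" or "wrist"; returns the picture (400x640x3 uint8, red, green, blue); there is no depth.
- cams.get_calibration(name): a dict with "vertical_fov" (degrees; the focal length in pixels is half the picture's height over the tangent of half this angle, whatever the lens; pixels are square), "cx", "cy" (the principal point, pixels), "dist_coeffs" ([k1, k2, p1, p2, k3] as OpenCV has them; the pictures are not rectified), "R" (3x3) and "t" (3): a world point X has camera coordinates R X + t. Camera axes: x right, y down, z forward; pixel columns grow to the right and rows downward; lengths in mm; the calibration is good to about 2 mm. A picture is of the moment at which its call begins: read the wrist's pose just before it. get_calibration takes no time and is no camera call; for the wrist camera it gives the pose at the moment of the call.
- manip.sign_off(): hands the job in, once; it reports no verdict.
The state is a dict: "clock": time; "joints": joint angles; "qd": joint speeds; "effort": joint torques, N m; "eef_pos": TCP position; "eef_rot": TCP orientation; "wrist_force": force on the tool from outside, world axes, zero at the start; "moment": the same for the moment, N m; "finger_gap": finger opening in mm.
Only numpy, scipy, OpenCV 4.12 (cv2) and the standard library are available. Lean on these libraries where they do the work, as an engineer would, in place of code of your own. Each camera call takes 0.05 s, during which the arm holds its last target. There are 200 camera calls.

TASK

Start opening the two-part plaster mould: pick up the wooden wedge, lay it flat side down on the lower half's ledge, nose towards the pry notch, and gently push it straight in under the upper half until that front edge has just lifted off, about 4 mm (never more than 10 mm), with the back edge still down on its keys. Lift with the wedge alone, without levering and without the robot touching the upper half, and leave the lower half and the other things on the bench where they are. Finish while still gripping the wedge in place, so that it keeps the front edge up.

Things in the scene. Friction and masses are not known exactly. Their poses are not given: they have to be found in the camera images.
- wedge: Loose wooden wedge on its flat underside, 120 mm long, 28 mm wide, 48 g. Heel (last 45 mm) 25.5 mm thick, level top; then the top slopes down over 75 mm (3 mm per 10 mm) to a blunt nose 3 mm thick. Upright parallel sides: grip the heel across the 28 mm. Origin: underside, below the middle of the heel; x to the nose (nose at x = 97.5 mm, back end at -22.5 mm), z up.
- wedge_nose (a point): Middle of the lower edge of the wedge's nose (97.5 mm from wedge along its x). Axes as wedge.
- lower_half: Lower plaster half, loose, 1.7 kg, on a 15 mm board screwed to the bench, its back against the board's cleat. 172 (x) by 170 by 48 mm; its flat top (parting face) is 63 mm above the bench. Origin: underside, below the middle of the closed upper half; block from x = -97 to +75 mm. x is the direction to push the wedge. The front 22 mm stick out past the upper half as a bare level ledge.
- upper_half: Upper plaster half, loose, 150 (x) by 170 by 42 mm, about 0.85 kg (0.7 to 1), pour hole on top. Lies on the lower half; 7 mm keys under its corners sit in sockets with 1.5 mm play. Origin: middle of the underside, axes as the lower half. In the middle of its front (-x) side, 44 mm wide: a finger recess through its full height, 10 mm deep, then the pry notch goes on under it.
- notch (a point): Point on the lower half's parting face straight below the notch's lip, mid-width (x = -65, z = 48 mm in lower_half; axes the same). From here the notch runs 48 mm to +x, 8 mm high, 44 mm wide. A wedge flat on the parting face first bears on the lip with its nose about 17 mm past this point; each 10 mm more raises the lip about 3 mm. Pushing takes about 5 to 15 N.
- lower_half_front (a point): Point on the lower half's parting face below the middle of the upper half's front face (x = -75, z = 48 mm in lower_half). Axes as lower_half.
- upper_half_front (a point): Middle of the upper half's front face at the level of its underside (x = -75, z = 0 in upper_half); coincides with lower_half_front while closed. Its height above lower_half_front is the opening of the seam: go by it, since arm and grip may give several mm under the push.
- lower_half_back (a point): Middle of the lower half's back edge at the parting face (x = 75, z = 48 mm in lower_half). Axes as lower_half.
- upper_half_back (a point): Middle of the upper half's back lower edge (x = 75, z = 0 in upper_half); coincides with lower_half_back while closed.
- guide_strip: Bystander: flat wooden clay-rolling strip, 200 by 26 by 8 mm, even thickness. Origin: centre of the underside, x along it. It and the wedge may change places.
- knife: Bystander: knife, wooden handle 100 mm long and steel blade 75 mm long, lying flat. Origin on the underside where handle meets blade, x along the blade.
- spray_bottle: Bystander: upright grey plastic spray bottle, 74 mm diameter, 230 mm high. Origin: centre of the underside.
- clay_house: Bystander: small red clay house, 64 by 78 by 76 mm. Origin: centre of the underside.
Not all that is in view belongs to the job. What is shaped like the upper_half but green or orange is not meant.

How it is judged:
By the outcome, as a careful person would: the job done as asked, in the order asked, and still so for the second after the job is handed in, while the arm keeps its last pose, push and grip.
It also fails if it takes over 56 s, if anything falls off the work surface, if the arm or the gripper's body presses on something with over 40 N, if the wrist force passes 120 N, or if a joint passes its speed limit or range.

## Working session

There is one attempt and no reset: what is moved stays moved. The work goes in short steps, Python scripts to look and compute and a shell command to move; the robot and the scene stay as the last step left them, time stands still between calls to the robot, and variables do not carry over. Pictures are saved under pics/ and viewed, about 8 in all and at most 12, crops included, and the job is handed in when it is done.

```bash
mkdir -p pics; cat > h.py <<'E'
import numpy as np, cv2
from cell import read_state, cams, manip
def K(c,shape=(400,640)):
    f=200/np.tan(np.radians(c["vertical_fov"])/2)
    return np.array([[f,0,c["cx"]],[0,f,c["cy"]],[0,0,1.]])
def shot(n,fn):
    c=cams.get_calibration(n); im=cams.camera(n)
    cv2.imwrite("pics/"+fn+".png",im[:,:,::-1]); 
    import pickle; pickle.dump(c,open("pics/"+fn+".pkl","wb")); return im,c
def load(fn):
    import pickle; return cv2.imread("pics/"+fn+".png")[:,:,::-1],pickle.load(open("pics/"+fn+".pkl","rb"))
def ray(c,px):
    p=cv2.undistortPoints(np.array(px,float).reshape(-1,1,2),K(c),np.array(c["dist_coeffs"],float)).reshape(-1,2)
    R=np.array(c["R"]);t=np.array(c["t"]).ravel()
    d=np.c_[p,np.ones(len(p))]@R; return -R.T@t,d
def onz(c,px,z):
    o,d=ray(c,px); s=(z-o[2])/d[:,2]; return o+d*s[:,None]
def proj(c,X):
    R=np.array(c["R"]);t=np.array(c["t"]).ravel()
    return cv2.projectPoints(np.array(X,float).reshape(-1,3),cv2.Rodrigues(R)[0],t,K(c),np.array(c["dist_coeffs"],float))[0].reshape(-1,2)
E
python3 - <<'E'
from h import *
print(read_state())
for n in ("top","scene"):
    im,c=shot(n,n+"0"); print(n,c)
E
```

```text
{'clock': 0.0, 'joints': array([ 1.26941128e+00,  3.00456167e-01,  1.52158115e+00, -3.12220236e-05,
        1.32072063e+00, -6.66259136e-02]), 'qd': array([ 0.00117648, -0.00029133, -0.00069015,  0.00120082, -0.00056637,
       -0.00047008]), 'effort': array([ 7.55366855e-04, -5.31810880e+01, -3.52726257e+01,  7.07967393e-02,
        2.44877703e-02, -1.04334961e-04]), 'eef_pos': array([127.88198148, 534.65926835, 212.89449419]), 'eef_rot': array([-3.14042793e+00, -4.74067620e-05,  2.90684124e+00]), 'wrist_force': array([-0.28104122,  0.50410216,  0.37250622]), 'moment': array([ 6.27441346e-05,  3.42848518e-02, -3.26444170e-02]), 'finger_gap': 94.02432670479688}
top {'vertical_fov': 45.06999363091002, 'cx': 325.99667627767934, 'cy': 187.83271482709029, 'dist_coeffs': array([-0.00589513,  0.        ,  0.        ,  0.        ,  0.        ]), 'R': array([[-0.01441643, -0.99965607, -0.02190658],
       [-0.99642467,  0.01618697, -0.08292081],
       [ 0.08324689,  0.02063283, -0.99631533]]), 't': array([  65.611399  ,  520.31325597, 1273.50440263])}
scene {'vertical_fov': 43.64621690860217, 'cx': 322.5017195211238, 'cy': 205.67638884843922, 'dist_coeffs': array([-0.05047342,  0.        ,  0.        ,  0.        ,  0.        ]), 'R': array([[ 0.35553879,  0.93465746, -0.00275679],
       [ 0.59481996, -0.22853955, -0.77068729],
       [-0.72095866,  0.27236943, -0.63720758]]), 't': array([-243.10485629, -244.07347868, 1708.35943923])}
```

View pics/top0.png

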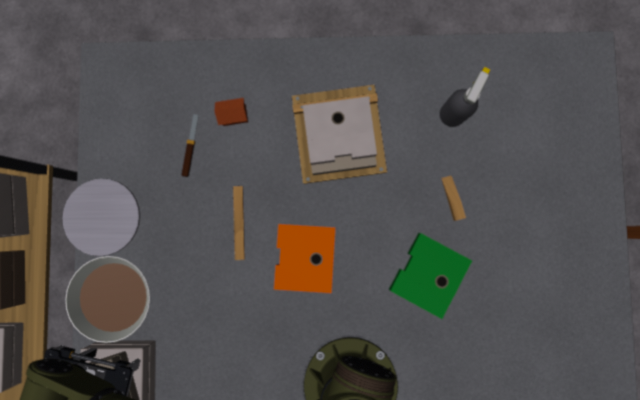

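View pics/scene0.png

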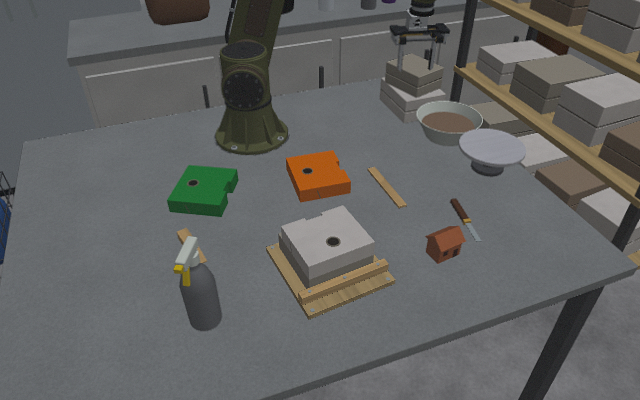

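Top view: the mould is at (340,135) with its notch side towards the robot at (343,157). The short wooden piece at (453,198) is the wedge and the long one at (238,223) is the strip. Next I'll enlarge these crops.

```bash
python3 - <<'E'
from h import *
im,c=load("top0")
a=cv2.resize(im[165:230,425:485],None,fx=6,fy=6,interpolation=cv2.INTER_CUBIC)
b=cv2.resize(im[80:190,285:392],None,fx=4,fy=4,interpolation=cv2.INTER_CUBIC)
H=max(a.shape[0],b.shape[0]); pad=lambda x:cv2.copyMakeBorder(x,0,H-x.shape[0],0,0,0)
cv2.imwrite("pics/crop1.png",np.hstack([pad(a),pad(b)])[:,:,::-1])
hsv=cv2.cvtColor(im,cv2.COLOR_RGB2HSV)
m=((hsv[...,0]>8)&(hsv[...,0]<25)&(hsv[...,1]>70)&(hsv[...,2]>90)).astype(np.uint8)
n,l,s,ce=cv2.connectedComponentsWithStats(m)
for i in range(1,n):
    if s[i,4]>150:
        p=np.argwhere(l==i)[:,::-1].astype(np.float32); r=cv2.minAreaRect(p); bx=cv2.boxPoints(r)
        print(s[i],r); print(onz(c,bx,10).round(0).tolist())
E
```

```text
[ 292   85   95   99 2654] ((338.85809326171875, 133.68557739257812), (88.94617462158203, 85.84033203125), 82.40535736083984)
[[781.0, 152.0, 10.0], [808.0, -83.0, 10.0], [562.0, -109.0, 10.0], [535.0, 122.0, 10.0]]
[216  99  30  25 584] ((229.84326171875, 111.3405532836914), (21.522838592529297, 28.1772403717041), 81.02737426757812)
[[763.0, 364.0, 10.0], [774.0, 287.0, 10.0], [714.0, 277.0, 10.0], [703.0, 354.0, 10.0]]
[   0  165   49  235 4933] ((24.0, 282.0), (234.0, 48.0), 90.0)
[[601.0, 961.0, 10.0], [598.0, 826.0, 10.0], [-29.0, 805.0, 10.0], [-29.0, 935.0, 10.0]]
[442 176  24  45 507] ((453.5317077636719, 197.48866271972656), (45.67448043823242, 11.70450496673584), 70.34617614746094)
[[544.0, -252.0, 10.0], [554.0, -282.0, 10.0], [438.0, -319.0, 10.0], [427.0, -289.0, 10.0]]
[233 186  12  74 733] ((238.33729553222656, 222.5037841796875), (73.18951416015625, 9.997296333312988), 88.66777801513672)
[[531.0, 313.0, 10.0], [532.0, 285.0, 10.0], [334.0, 281.0, 10.0], [333.0, 308.0, 10.0]]
[ 273  223   63   71 3786] ((304.30548095703125, 258.11285400390625), (59.38412857055664, 67.3061752319336), 3.5763344764709473)
[[251.0, 205.0, 10.0], [430.0, 192.0, 10.0], [418.0, 32.0, 10.0], [239.0, 46.0, 10.0]]
[  80  264   66   68 3486] ((112.5, 297.5), (67.0, 65.0), 90.0)
[[326.0, 728.0, 10.0], [324.0, 550.0, 10.0], [146.0, 547.0, 10.0], [148.0, 724.0, 10.0]]
```

View pics/crop1.png

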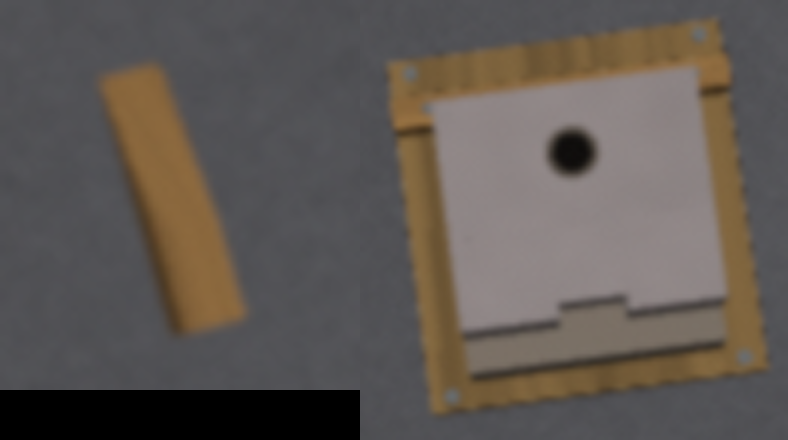

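The shaded left side widens towards the bottom, so the heel is at the robot's end (crop (210,320)) and the nose points up (130,72). The mould's notch recess is at crop (595,305). Next I'll compute rough poses and the move to a look pose over the wedge.

```bash
cat >> h.py <<'E'
def go(x,y,z,yawdeg):
    s=read_state(); p=s["eef_pos"]; R=cv2.Rodrigues(np.zeros(3))[0]
    from scipy.spatial.transform import Rotation as Ro
    R=Ro.from_euler("xyz",s["eef_rot"]).as_matrix()
    d=R.T@(np.array([x,y,z])-p); yaw=np.degrees(s["eef_rot"][2])
    t=-(yawdeg-yaw); t=(t+180)%360-180
    print("now",p.round(1),"yaw",round(yaw,2),"shift mm",d.round(1),"turn",round(t,1),"clock",round(s["clock"],2),"F",s["wrist_force"].round(1),"gap",round(s["finger_gap"],1))
E
python3 - <<'E'
from h import *
im,c=load("top0")
px=lambda L:[(285+(u-360)/4,80+v/4) for u,v in L]
U=onz(c,px([(433,102),(697,68),(727,300),(465,332)]),105); print("upper top",U.round(0).tolist())
Lg=onz(c,px([(470,377),(725,345)]),63); print("ledge",Lg.round(0).tolist())
for a,b in ((U[0],U[1]),(U[3],U[2]),(Lg[0],Lg[1]),(U[3],U[0])): print(np.degrees(np.arctan2(*(b-a)[[1,0]])))
print("bottle",onz(c,[(455,115)],10))
w=cams.get_calibration("wrist"); R=np.array(w["R"]); print("wristcam",(-R.T@np.array(w["t"])).round(0),R.round(2).tolist(),w["vertical_fov"])
go(440,-300,240,17)
E
```

```text
upper top [[726.0, 111.0, 105.0], [745.0, -58.0, 105.0], [595.0, -73.0, 105.0], [578.0, 92.0, 105.0]]
ledge [[554.0, 92.0, 63.0], [572.0, -75.0, 63.0]]
-83.67620755354969
-83.97905080514973
-83.77350787627523
7.1825010127516284
bottle [[ 716.34338863 -297.71934872   10.        ]]
wristcam [ 59. 552. 384.] [[0.23, 0.97, -0.0], [0.94, -0.22, 0.25], [0.24, -0.06, -0.97]] 62.75876359390839
now [127.9 534.7 212.9] yaw 166.55 shift mm [-497.7 -739.2  -26.3] turn 149.5 clock 0.1 F [ 0.  -0.8 -0.5] gap 94.0
```

Mould yaw is about 6.2°, and the bottle is well clear. With the gripper yaw at about 197° instead of 17°, the wrist camera would sit on the robot's side and see the seam later, so I'll use that.

```bash
python3 -c "
from h import *
go(450,-297,215,195)"
```

```text
now [127.9 534.7 212.9] yaw 166.55 shift mm [-506.7 -733.9   -1.3] turn -28.5 clock 0.1 F [ 0.  -0.8 -0.5] gap 94.0
```

```bash
python3 -m handwheel '[[-0.033,-0.048,0,0],[-0.067,-0.098,0,0],[-0.101,-0.147,0,0],[-0.135,-0.196,0,0],[-0.169,-0.245,0,0]]' 0
python3 -m handwheel '[[-0.033,-0.048,0,0],[-0.067,-0.098,0,0],[-0.101,-0.147,0,0],[-0.135,-0.196,0,0],[-0.169,-0.245,0,0]]'
python3 -c "
from h import *
go(450,-297,215,195)"
```

```text
clock: 0.72
eef_pos: [235.4, 255.3, 213.1]
eef_rot: [-3.141, 0.0, 2.907]
wrist_force: [0.6, -0.5, -0.3]
finger_gap: 94.2
clock: 1.35
eef_pos: [343.1, -24.3, 213.5]
eef_rot: [-3.141, 0.001, 2.907]
wrist_force: [0.5, 1.1, -0.2]
finger_gap: 93.9
now [343.1 -24.3 213.5] yaw 166.56 shift mm [-167.3 -240.4   -1.1] turn -28.4 clock 1.35 F [ 0.5  1.1 -0.2] gap 93.9
```

```bash
python3 -m handwheel '[[-0.033,-0.048,0,-6],[-0.067,-0.096,0,-13],[-0.101,-0.144,0,-20],[-0.135,-0.193,0,-27],[-0.167,-0.240,0,-28.4]]'
python3 -m handwheel '[[0,0,0,0],[0,0,0,0]]'
python3 - <<'E'
from h import *
im,c=shot("wrist","w1")
hsv=cv2.cvtColor(im,cv2.COLOR_RGB2HSV)
m=((hsv[...,0]>8)&(hsv[...,0]<25)&(hsv[...,1]>70)&(hsv[...,2]>60)).astype(np.uint8)
n,l,s,ce=cv2.connectedComponentsWithStats(m)
for i in range(1,n):
    if s[i,4]>300:
        p=np.argwhere(l==i)[:,::-1].astype(np.float32); r=cv2.minAreaRect(p); bx=cv2.boxPoints(r)
        print(s[i],r); print(onz(c,bx,10).round(0).tolist())
E
```

```text
clock: 1.98
eef_pos: [450.1, -298.5, 213.4]
eef_rot: [-3.141, 0.0, -2.879]
wrist_force: [0.4, 0.6, 1.1]
finger_gap: 94.0
clock: 2.22
eef_pos: [449.7, -298.0, 213.0]
eef_rot: [3.141, -0.001, -2.879]
wrist_force: [0.6, 0.1, -0.9]
finger_gap: 94.2
[ 586  115   54  124 3385] ((612.4999389648438, 176.5), (122.99998474121094, 52.99999237060547), 90.0)
[[303.0, -20.0, 10.0], [285.0, 44.0, 10.0], [423.0, 120.0, 10.0], [441.0, 49.0, 10.0]]
[ 310  159   26   95 2275] ((322.5, 206.0), (94.0, 25.0), 90.0)
[[436.0, -312.0, 10.0], [429.0, -284.0, 10.0], [541.0, -252.0, 10.0], [549.0, -282.0, 10.0]]
[  98  284   40   65 1265] ((116.26757049560547, 315.805419921875), (35.09157943725586, 66.80397033691406), 8.972626686096191)
[[766.0, -536.0, 10.0], [657.0, -529.0, 10.0], [652.0, -484.0, 10.0], [760.0, -487.0, 10.0]]
[503 284  39  65 865] ((524.796142578125, 315.0354309082031), (67.05164337158203, 29.62146759033203), 71.17529296875)
[[534.0, -32.0, 10.0], [512.0, -1.0, 10.0], [594.0, 72.0, 10.0], [618.0, 40.0, 10.0]]
[ 290  334  344   51 4848] ((461.2919616699219, 358.06280517578125), (49.05424118041992, 343.2901611328125), 89.14490509033203)
[[674.0, -278.0, 10.0], [550.0, 186.0, 10.0], [627.0, 235.0, 10.0], [753.0, -258.0, 10.0]]
```

View pics/w1.png

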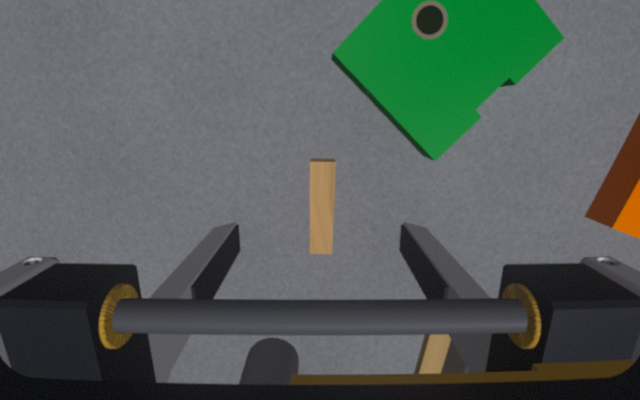

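The wrist view shows the wedge, with its heel's dark back end face at the top (323,160) and the narrower nose at the bottom (321,254). The fingers are at (240,235) and (402,235). Next I'll get a precise pose from edge fits.

```bash
python3 - <<'E'
from h import *
im,c=load("w1")
hsv=cv2.cvtColor(im,cv2.COLOR_RGB2HSV)
m=((hsv[...,0]>8)&(hsv[...,0]<25)&(hsv[...,1]>70)&(hsv[...,2]>60))
for r in range(156,258,4):
    q=np.where(m[r,300:345])[0]
    if len(q): print(r,300+q.min(),300+q.max(),im[r,300+q].mean(0).round())
def mid(r,z):
    q=np.where(m[r,300:345])[0]+300; return onz(c,[((q.min()+q.max())/2,r)],z)[0]
h=onz(c,[(322.8,161)],25.5)[0]; n=onz(c,[(321.5,254)],2)[0]
print(h,n,np.linalg.norm((n-h)[:2]),np.degrees(np.arctan2(n[1]-h[1],n[0]-h[0])))
E
```

```text
160 311 334 [94. 77. 56.]
164 310 335 [167. 134.  92.]
168 310 334 [168. 134.  92.]
172 310 334 [168. 135.  92.]
176 310 334 [167. 134.  92.]
180 310 334 [168. 134.  91.]
184 310 334 [168. 135.  92.]
188 310 334 [167. 134.  91.]
192 310 334 [167. 134.  92.]
196 310 334 [168. 134.  92.]
200 310 333 [168. 134.  91.]
204 310 333 [168. 134.  91.]
208 310 333 [168. 135.  92.]
212 310 333 [169. 135.  92.]
216 310 333 [169. 136.  93.]
220 310 333 [170. 136.  93.]
224 310 332 [170. 136.  92.]
228 310 332 [170. 136.  92.]
232 310 332 [170. 135.  92.]
236 310 332 [169. 135.  92.]
240 310 332 [168. 135.  92.]
244 310 331 [168. 134.  91.]
248 310 331 [168. 135.  91.]
252 310 331 [168. 134.  92.]
[ 432.43992528 -297.72827513   25.5       ] [ 550.33789717 -266.91220172    2.        ] 121.85877955989193 14.648208085156389
```

```bash
python3 -c "
from h import *
go(455,-292,60,194.6)"
```

```text
now [ 449.8 -297.6  213.4] yaw -164.92 shift mm [ -6.5   4.1 153.4] turn 0.5 clock 2.27 F [-0.2 -0.5 -0.6] gap 93.6
```

```bash
python3 -m handwheel '[[-0.0065,0.004,0.05,0.5],[-0.0065,0.004,0.1,0.5],[-0.0065,0.004,0.15,0.5],[-0.0065,0.004,0.18,0.5],[-0.0065,0.004,0.199,0.5]]'
python3 -m handwheel '[[0,0,0,0],[0,0,0,0]]'
python3 -c "
from h import *
shot('wrist','w2')
go(455,-292,12.5,194.6)"
```

```text
clock: 2.9
eef_pos: [454.7, -290.6, 13.6]
eef_rot: [3.141, -0.001, -2.886]
wrist_force: [0.1, -0.1, 0.1]
finger_gap: 94.1
clock: 3.15
eef_pos: [455.2, -290.2, 14.8]
eef_rot: [-3.141, 0.0, -2.885]
wrist_force: [0.3, -0.3, -0.7]
finger_gap: 93.9
now [ 455.2 -290.5   14.9] yaw -165.32 shift mm [ 0.6 -1.4  2.4] turn 0.1 clock 3.2 F [ 0.9 -0.2 -0.1] gap 93.7
```

View pics/w2.png

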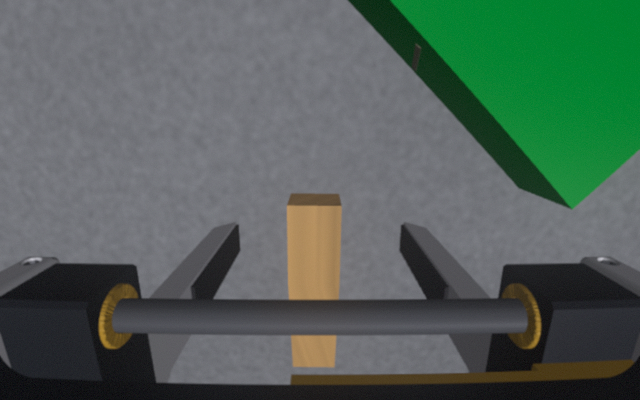

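```bash
python3 -c "
from h import *
im,c=load('w2')
h=onz(c,[(314.5,205)],25.5)[0]; n=onz(c,[(314,367)],0)[0]; print(h,n,np.linalg.norm(n-h),np.degrees(np.arctan2(n[1]-h[1],n[0]-h[0])))
u=(n-h);u/=np.linalg.norm(u); x,y=(h+22.5*u)[:2]; print(x,y)
go(x,y,12,194.6)"
```

```text
[ 432.39256984 -297.85691704   25.5       ] [ 552.25098631 -267.44900038    0.        ] 126.2574013370423 14.235519760918374
453.75222354938296 -292.43800204857774
now [ 455.2 -290.5   14.9] yaw -165.32 shift mm [ 1.9 -1.5  2.9] turn 0.1 clock 3.2 F [ 0.9 -0.2 -0.1] gap 93.7
```

```bash
python3 -m handwheel '[[0.001,-0.0025,0.0025,0.3],[0.001,-0.0025,0.0025,0.3],[0.001,-0.0025,0.0025,0.3]]'
python3 -m handwheel '[[0,0,0,0],[0,0,0,0],[0,0,0,0],[0,0,0,0],[0,0,0,0]]' 1 15
python3 -m handwheel '[[0,0,0,0],[0,0,0,0],[0,0,0,0],[0,0,0,0]]' 1 50
```

```text
clock: 3.58
eef_pos: [454.9, -293.2, 12.6]
eef_rot: [-3.141, 0.001, -2.891]
wrist_force: [-0.0, 0.5, 0.2]
finger_gap: 94.1
clock: 4.2
eef_pos: [454.9, -293.2, 12.5]
eef_rot: [-3.141, 0.001, -2.891]
wrist_force: [-0.4, -0.6, 0.0]
finger_gap: 47.2
clock: 4.7
eef_pos: [454.9, -293.2, 12.5]
eef_rot: [-3.141, 0.001, -2.891]
wrist_force: [-0.1, 0.1, -0.2]
finger_gap: 27.5
```

```bash
python3 -m handwheel '[[0,0,-0.03,0],[0,0,-0.08,0],[0,0,-0.13,0],[0,0,-0.17,0],[0,0,-0.19,0]]'
python3 -c "
from h import *
go(527,3,203,186.2)"
```

```text
clock: 5.32
eef_pos: [455.1, -293.3, 204.9]
eef_rot: [-3.138, 0.002, -2.891]
wrist_force: [-0.3, 0.8, -0.1]
finger_gap: 27.5
now [ 455.1 -293.3  204.9] yaw -165.63 shift mm [-143.2  269.2    1.4] turn 8.2 clock 5.33 F [-0.3  0.8 -0.1] gap 27.5
```

```bash
python3 -m handwheel '[[-0.025,0.045,0,2],[-0.053,0.1,0,4],[-0.08,0.15,0,6],[-0.107,0.2,0,8.2],[-0.132,0.248,0,8.2]]'
python3 -m handwheel '[[-0.008,0.021,0,0],[-0.008,0.021,0,0],[-0.008,0.021,0,0]]'
python3 -c "
from h import *
shot('wrist','w3');shot('top','top3')
go(527,3,203,186.2)"
```

```text
clock: 5.95
eef_pos: [521.5, -18.4, 204.5]
eef_rot: [-3.139, 0.003, -3.034]
wrist_force: [-0.2, -1.1, -0.4]
finger_gap: 27.8
clock: 6.32
eef_pos: [527.0, 2.7, 204.4]
eef_rot: [-3.139, 0.003, -3.035]
wrist_force: [-0.3, 0.5, -0.6]
finger_gap: 27.5
now [527.1   2.3 204.5] yaw -173.92 shift mm [0.  0.7 1.5] turn -0.1 clock 6.42 F [ 0.3  0.4 -0.7] gap 27.8
```

View pics/w3.png

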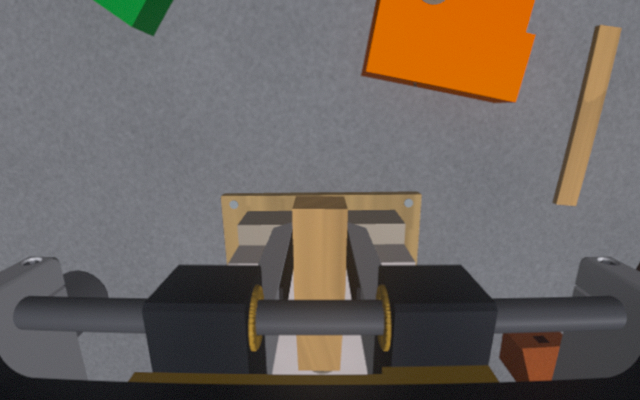

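The wedge is held straight. Beside it I see the board edge (row 195), the lower front face (210–224), the ledge (224–246) and the dark upper front face (246–262), with ledge ends near columns 237 and 405. Next I'll measure the edges.

```bash
python3 - <<'E'
from h import *
im,c=load("w3")
g=cv2.cvtColor(im,cv2.COLOR_RGB2GRAY).astype(float)
def edges(prof,o,th=12):
    d=np.convolve(prof,[.5,0,-.5],'same'); d[[0,-1]]=0; out=[]
    for i in range(1,len(d)-1):
        if abs(d[i])>th and abs(d[i])>=abs(d[i-1]) and abs(d[i])>abs(d[i+1]):
            a,b,e=abs(d[i-1:i+2]); out.append((round(o+i+.5*(a-e)/(a-2*b+e),1),round(d[i])))
    return out
for u in (246,252,258,264,270,376,382,388,394,400): print("col",u,edges(g[185:285,u-1:u+2].mean(1),185))
for v in (215,220,230,236,242,254,258,264): print("row",v,edges(g[v-1:v+2,215:300].mean(0),215),edges(g[v-1:v+2,340:430].mean(0),340))
a=cv2.resize(im[185:275,220:425],None,fx=3.8,fy=3.8,interpolation=cv2.INTER_CUBIC);cv2.imwrite("pics/c3.png",a[:,:,::-1])
E
```

```text
col 246 [(np.float64(192.6), -20), (np.float64(195.3), 31), (np.float64(211.9), -16), (np.float64(224.4), 27), (np.float64(244.9), -21), (np.float64(262.8), 21), (np.float64(265.2), -46)]
col 252 [(np.float64(192.4), -18), (np.float64(195.3), 31), (np.float64(210.7), -29), (np.float64(224.5), 27), (np.float64(244.9), -22), (np.float64(262.8), 23), (np.float64(265.2), -47)]
col 258 [(np.float64(192.6), -18), (np.float64(195.4), 29), (np.float64(210.6), -30), (np.float64(224.4), 26), (np.float64(245.0), -22), (np.float64(265.2), -30)]
col 264 [(np.float64(192.4), -17), (np.float64(195.4), 26), (np.float64(210.7), -29), (np.float64(224.2), 32), (np.float64(244.9), -20)]
col 270 [(np.float64(192.4), -18), (np.float64(195.4), 24), (np.float64(210.7), -25), (np.float64(224.2), 32)]
col 376 [(np.float64(191.4), -16), (np.float64(194.4), 25), (np.float64(209.7), -25), (np.float64(223.3), 33), (np.float64(244.0), -23)]
col 382 [(np.float64(191.2), -20), (np.float64(194.3), 25), (np.float64(209.6), -25), (np.float64(223.2), 36), (np.float64(243.9), -23), (np.float64(261.9), 29), (np.float64(26
[... 1130 characters left out ...]
-21), (np.float64(289.0), -21), (np.float64(292.4), 42)] [(np.float64(346.3), -36), (np.float64(350.0), 18), (np.float64(371.8), 23), (np.float64(418.1), -12)]
row 254 [(np.float64(233.0), -17), (np.float64(286.3), -20), (np.float64(292.9), 45)] [(np.float64(346.0), -39), (np.float64(352.9), 17), (np.float64(410.0), 18), (np.float64(416.8), -13)]
row 258 [(np.float64(230.6), -15), (np.float64(285.4), -19), (np.float64(293.0), 48)] [(np.float64(345.8), -42), (np.float64(353.9), 17), (np.float64(412.5), 16)]
row 264 [(np.float64(257.7), -22), (np.float64(283.9), -24), (np.float64(293.1), 48)] [(np.float64(345.8), -40), (np.float64(355.3), 16), (np.float64(381.0), 27), (np.float64(415.4), -15)]
```

View pics/c3.png

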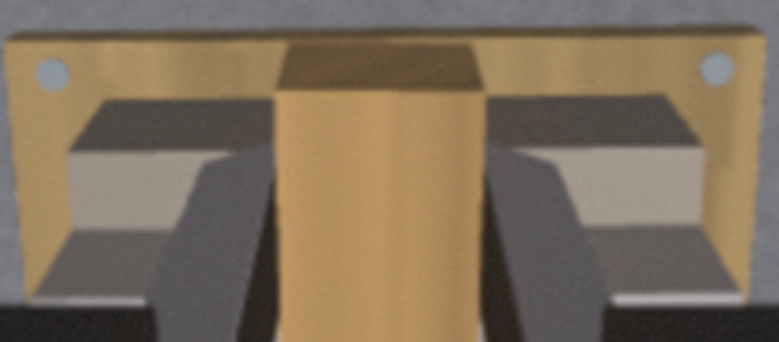

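```bash
python3 - <<'E'
from h import *
im,c=load("w3"); s=read_state()
def ang(a,b): return np.degrees(np.arctan2(b[1]-a[1],b[0]-a[0]))
A=onz(c,[(250,224.5),(394,223.2)],63);B=onz(c,[(250,244.9),(394,243.7)],63);C=onz(c,[(250,262.8),(390,261.8)],105)
L=onz(c,[(238.4,224.6),(405.,223.2)],63); D=onz(c,[(228.7,263.3),(415.2,261.8)],105)
print("yaw lines",[round(ang(*q)+90,2) for q in (A,B,C)], "ledge width",np.linalg.norm(L[1]-L[0]),"uppertop",np.linalg.norm(D[1]-D[0]))
yaw=np.radians(np.mean([ang(*q)+90 for q in (A,B,C)])); u=np.array([np.cos(yaw),np.sin(yaw),0]); v=np.array([-u[1],u[0],0])
for n,q in zip("ABCLD",(A,B,C,L,D)): print(n,q.round(1).tolist(),"along",(q@u).round(1),"lat",(q@v).round(1))
H=onz(c,[(292.7,208.7),(346.8,208.7)],217.5); N=onz(c,[(298.5,371),(341.,371)],193)
print("heelback",H.round(1).tolist(),np.linalg.norm(H[1]-H[0]),"along",(H@u).round(1),"lat",(H@v).round(1),"yaw",ang(*H)+90)
print("nose",N.round(1).tolist(),"lat",(N@v).round(1),"along",(N@u).round(1))
p=s["eef_pos"];print("tcp along",p@u,"lat",p@v,"yaw",np.degrees(yaw),np.degrees(s["eef_rot"][2])+180)
E
```

```text
yaw lines [np.float64(186.84), np.float64(186.81), np.float64(186.76)] ledge width 168.5973055912899 uppertop 169.10806776335622
A [[575.8, -62.0, 63.0], [558.4, 82.6, 63.0]] along [-564.4 -564.3] lat [129.8 -15.8]
B [[598.0, -60.8, 63.0], [580.5, 86.3, 63.0]] along [-586.6 -586.6] lat [131.2 -17. ]
C [[596.4, -52.2, 105.0], [581.5, 73.6, 105.0]] along [-586.1 -586.1] lat [122.5  -4.2]
L [[577.2, -73.7, 63.0], [557.2, 93.7, 63.0]] along [-564.4 -564.4] lat [141.6 -27. ]
D [[599.2, -71.5, 105.0], [579.1, 96.4, 105.0]] along [-586.5 -586.5] lat [142.  -27.1]
heelback [[505.6, -12.1, 217.5], [502.7, 15.0, 217.5]] 27.271425350161838 along [-500.6 -500.9] lat [71.9 44.7] yaw 186.28673824790383
nose [[628.0, 0.4, 193.0], [624.8, 29.2, 193.0]] lat [74.  45.1] along [-623.6 -623.8]
tcp along -523.654992002422 lat 60.136763143847915 yaw 186.80493385110344 6.0780928755331445
```

```bash
python3 -c "
from h import *
go(494.5,-0.5,204,186.7)"
```

```text
now [527.1   2.3 204.5] yaw -173.92 shift mm [32.7  0.6  0.4] turn -0.6 clock 6.42 F [ 0.3  0.4 -0.7] gap 27.8
```

```bash
python3 -m handwheel '[[0.016,0.0006,0,-0.6],[0.033,0.0006,0,-0.6],[0.033,0.0006,0.04,-0.6],[0.033,0.0006,0.08,-0.6],[0.033,0.0006,0.105,-0.6]]'
python3 -m handwheel '[[0,0,0.012,0],[0,0,0.016,0],[0,0,0.02,0],[0,0,0.02,0]]'
python3 -c "
from h import *
shot('wrist','w4')
go(494.5,-0.5,75.5,186.7)"
```

```text
clock: 7.05
eef_pos: [493.8, -1.7, 97.8]
eef_rot: [-3.139, 0.002, -3.026]
wrist_force: [0.5, 0.5, -0.5]
finger_gap: 27.6
clock: 7.55
eef_pos: [494.1, -1.8, 78.3]
eef_rot: [-3.139, 0.002, -3.027]
wrist_force: [0.0, -0.2, 0.4]
finger_gap: 27.6
now [494.1  -1.8  78.3] yaw -173.4 shift mm [-0.5  1.3  2.8] turn -0.1 clock 7.6 F [-0.3 -0.1 -0. ] gap 27.6
```

View pics/w4.png

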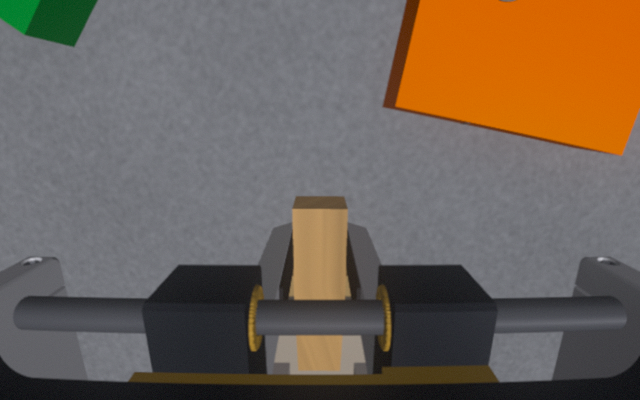

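The wedge is level just above the ledge, its nose at (320,371), and beside it the ledge and the recess edges show near columns 277–363. Next come the edge numbers there, then I'll lower it.

```bash
python3 - <<'E'
from h import *
im,c=load("w4"); g=cv2.cvtColor(im,cv2.COLOR_RGB2GRAY)
for v in (344,352,358,362,365,368,371,374): print(v,[int(x) for x in g[v,268:372:3]])
X=np.array
yaw=np.radians(6.8);u=X([np.cos(yaw),np.sin(yaw)]);w=X([-u[1],u[0]])
for al,la,z in ((586.4,-57.4-22,63),(586.4,-57.4+22,63),(586.4,-57.4-22,105),(586.4,-57.4+22,105),(596.4,-57.4,105),(564.4,-57.4,63)):
    q=al*u+la*w; print(al,la,z,proj(c,[[q[0],q[1],z]]).round(1))
E
python3 -m handwheel '[[-0.0005,0.001,0.001,0],[-0.0005,0.001,0.002,0],[-0.0005,0.001,0.003,0],[-0.0005,0.001,0.003,0]]'
```

```text
344 [97, 101, 99, 129, 144, 145, 143, 144, 144, 143, 141, 143, 147, 146, 146, 148, 147, 146, 142, 141, 147, 146, 145, 144, 147, 145, 146, 144, 144, 144, 145, 135, 68, 67, 67]
352 [99, 97, 100, 139, 143, 143, 143, 143, 145, 144, 142, 142, 142, 148, 146, 144, 146, 145, 146, 144, 142, 146, 145, 145, 147, 143, 144, 145, 146, 145, 144, 144, 90, 67, 69]
358 [99, 97, 113, 141, 143, 144, 144, 142, 142, 145, 143, 142, 140, 143, 149, 144, 146, 147, 147, 144, 143, 143, 144, 145, 145, 143, 144, 145, 143, 145, 145, 144, 120, 66, 69]
362 [99, 98, 112, 122, 122, 122, 122, 130, 142, 141, 141, 142, 140, 141, 146, 146, 145, 147, 147, 145, 143, 141, 144, 145, 145, 145, 144, 142, 143, 125, 122, 125, 117, 66, 70]
365 [100, 99, 91, 88, 89, 90, 90, 111, 143, 142, 141, 141, 143, 138, 143, 149, 142, 146, 147, 146, 143, 141, 146, 144, 145, 143, 143, 143, 142, 88, 90, 89, 89, 66, 69]
368 [98, 97, 89, 89, 90, 90, 89, 114, 143, 145, 144, 140, 143, 142, 142, 147, 144, 145, 145, 144, 144, 140, 141, 145, 145, 142, 143, 144, 139, 85, 91, 89, 88, 72, 66]
371 [95, 97, 88, 87, 89, 91, 90, 111, 142, 142, 145, 143, 144, 146, 144, 146, 143, 143, 144, 143, 145, 143, 143, 144, 141, 143, 144, 142, 138, 84, 89, 90, 87, 73, 68]
374 [76, 80, 75, 75, 76, 78, 77, 89, 110, 110, 111, 112, 115, 114, 115, 114, 114, 116, 113, 114, 114, 114, 113, 112, 113, 111, 110, 111, 107, 74, 77, 76, 76, 68, 67]
586.4 -79.4 63 [[290.4 361.9]]
586.4 -35.4 63 [[354.4 361.9]]
586.4 -79.4 105 [[284. 416.]]
586.4 -35.4 105 [[361.6 416.1]]
596.4 -57.4 105 [[322.8 429.4]]
564.4 -57.4 63 [[322.4 335. ]]
clock: 8.1
eef_pos: [494.6, -0.8, 75.3]
eef_rot: [-3.139, 0.002, -3.026]
wrist_force: [-0.1, 0.6, -0.2]
finger_gap: 27.7
```

The recess edges lie at columns 289.5 and 354.5, row 362, as predicted, so lateral alignment is within about 1 mm. Next I'll feel for contact.

```bash
python3 -m handwheel '[[0,0,0.0007,0],[0,0,0.0014,0],[0,0,0.0014,0]]'
python3 -m handwheel '[[0,0,0.0007,0],[0,0,0.0014,0],[0,0,0.0014,0]]'; python3 -c "
from h import *
s=read_state();print(s['moment'],s['effort'].round(1));go(494.5,-0.5,75.5,186.7)"
```

```text
clock: 8.48
eef_pos: [494.5, -0.8, 74.4]
eef_rot: [-3.138, 0.003, -3.026]
wrist_force: [-5.6, 0.2, 7.7]
finger_gap: 27.7
clock: 8.85
eef_pos: [494.5, -0.9, 73.5]
eef_rot: [-3.138, 0.003, -3.027]
wrist_force: [-6.7, -0.6, 8.5]
finger_gap: 27.6
[-0.01117837  0.60871254 -0.01995218] [  0.5 -45.3 -28.5   0.2  -0.9  -0. ]
now [494.5  -0.9  73.5] yaw -173.41 shift mm [-0.   0.4 -2. ] turn -0.1 clock 8.85 F [-6.7 -0.6  8.5] gap 27.6
```

```bash
python3 -m handwheel '[[0,0,-0.001,0],[0,0,-0.0015,0],[0,0,-0.0015,0]]'; python3 -c "
from h import *
s=read_state();print(s['moment']);shot('wrist','w5');shot('top','top5')
im,c=load('w5');g=cv2.cvtColor(im,cv2.COLOR_RGB2GRAY).astype(int)
im4,_=load('w4');g4=cv2.cvtColor(im4,cv2.COLOR_RGB2GRAY).astype(int)
for G in (g4,g): print(G[192:214,320].tolist()); print(G[194:202:3,285:355].tolist()[1][:14])
"
```

```text
clock: 9.22
eef_pos: [494.5, -0.9, 74.8]
eef_rot: [-3.138, 0.003, -3.027]
wrist_force: [0.1, -0.3, -1.1]
finger_gap: 27.7
[ 0.05074683 -0.01018569  0.03473132]
[123, 121, 121, 117, 98, 86, 82, 86, 82, 82, 80, 80, 79, 81, 81, 83, 105, 145, 153, 156, 153, 154]
[122, 123, 124, 123, 124, 124, 124, 125, 125, 122, 108, 87, 80, 81]
[121, 121, 120, 118, 101, 87, 84, 84, 80, 82, 81, 80, 81, 81, 83, 92, 122, 149, 154, 150, 153, 152]
[126, 124, 125, 124, 126, 125, 125, 124, 124, 117, 100, 85, 83, 82]
```

```bash
python3 -m handwheel '[[-0.003,0,0.0003,-0.1],[-0.008,0,0.0003,-0.1],[-0.013,0,0.0003,-0.1],[-0.018,0,0.0003,-0.1],[-0.022,0,0.0003,-0.1]]'; python3 -m handwheel '[[0,0,0,0],[0,0,0,0]]'; python3 -c "
from h import *
s=read_state();print(s['moment']);u=np.array([.993,.1184]);print('along',s['eef_pos'][:2]@u,'lat',s['eef_pos'][1]*.993-s['eef_pos'][0]*.1184);shot('top','top6');shot('wrist','w6')
im,c=load('w6');g=cv2.cvtColor(im,cv2.COLOR_RGB2GRAY).astype(int)
print(proj(c,[[586.4*.993+57.4*.1184,586.4*.1184-57.4*.993,63],[586.4*.993+57.4*.1184,586.4*.1184-57.4*.993,105]]).round(1))"
```

```text
clock: 9.95
eef_pos: [516.7, 1.6, 74.6]
eef_rot: [-3.138, 0.002, -3.025]
wrist_force: [-1.5, -1.1, 2.4]
finger_gap: 27.9
clock: 10.2
eef_pos: [516.8, 1.6, 74.7]
eef_rot: [-3.138, 0.003, -3.025]
wrist_force: [1.9, -0.6, 0.8]
finger_gap: 27.6
[ 0.08429029 -0.20700672 -0.00202106]
along 513.4194066258627 lat -59.55590961421824
[[321.1 337.4]
 [321.2 389.4]]
```

View pics/w6.png

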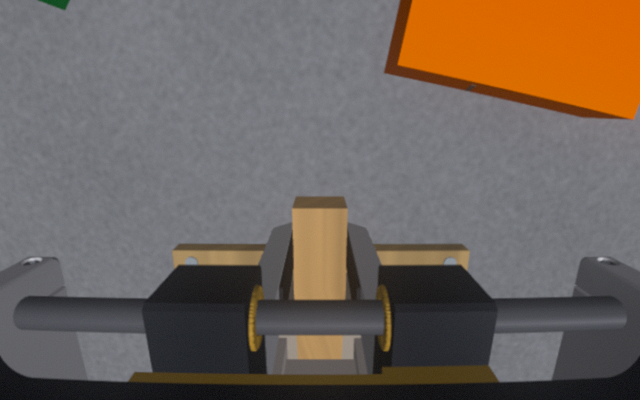

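View w6: beside the nose, the recess floor (rows 338–360) ends at the lip's lower edge at about row 360, at columns 285–293 and 347–357. That edge can be tracked. Now the baseline lip measurement.

```bash
cat >> h.py <<'E'
U2=np.array([.99297,.11840,0]);V2=np.array([-.11840,.99297,0])
def lip(fn):
    im,c=load(fn); g=cv2.cvtColor(im,cv2.COLOR_RGB2GRAY).astype(float); out=[]
    for cols in (range(287,293),range(349,354)):
        prof=np.mean([g[341:376,k] for k in cols],0); d=-np.gradient(prof)
        i=int(np.argmax(d[1:27]))+1; a,b,e=d[i-1:i+2]; r=341+i+.5*(a-e)/(a-2*b+e)
        o,dr=ray(c,[((cols[0]+cols[-1])/2,r)]); o=o.ravel()
        k=(596.4-o@U2)/(dr[0]@U2); z=(o+k*dr[0])[2]
        k2=(598.4-o@U2)/(dr[0]@U2); out.append((round(r,2),round(z,2),"dz/dx %.2f"%(((o+k2*dr[0])[2]-z)/2)))
    return out
def track():
    """pour-hole centroid and plaster-top shift in top/scene views"""
    s=read_state();p=s["eef_pos"]; print("t %.2f along %.1f lat %.1f z %.1f F"%(s["clock"],p@U2,p@V2,p[2]),s["wrist_force"].round(1),"Fpush %.1f"%(-s["wrist_force"]@U2),"M",s["moment"].round(2),"gap",round(s["finger_gap"],1))
E
python3 - <<'E'
from h import *
track(); print(lip("w6"))
im,c=load("w6"); g=cv2.cvtColor(im,cv2.COLOR_RGB2GRAY)
for k in (283,286,289,292,295,345,348,351,354,357): print(k,g[338:376:1,k].tolist())
E
```

```text
t 10.30 along 513.3 lat -59.6 z 74.7 F [ 0.2 -0.3  0.6] Fpush -0.2 M [ 0.09 -0.17 -0.  ] gap 27.7
[(np.float64(358.82), np.float64(71.2), 'dz/dx -1.13'), (np.float64(358.83), np.float64(71.1), 'dz/dx -1.13')]
283 [101, 91, 92, 90, 94, 92, 91, 90, 90, 88, 90, 91, 92, 92, 91, 91, 93, 93, 95, 96, 98, 100, 100, 101, 100, 102, 102, 103, 104, 105, 108, 104, 109, 106, 103, 101, 82, 68]
286 [116, 110, 112, 112, 112, 110, 111, 113, 112, 113, 115, 114, 113, 113, 112, 113, 112, 114, 112, 113, 110, 103, 97, 96, 96, 93, 96, 89, 91, 93, 92, 91, 89, 92, 92, 90, 78, 65]
289 [147, 146, 147, 145, 145, 147, 146, 144, 148, 147, 147, 145, 145, 145, 144, 144, 144, 145, 145, 145, 139, 112, 95, 90, 93, 89, 91, 91, 93, 90, 92, 90, 92, 92, 95, 89, 79, 67]
292 [145, 147, 145, 146, 143, 146, 144, 147, 146, 146, 145, 145, 145, 147, 145, 143, 144, 143, 145, 145, 140, 113, 95, 93, 91, 91, 91, 95, 90, 91, 93, 91, 91, 89, 90, 89, 81, 64]
295 [145, 146, 146, 146, 145, 147, 145, 146, 146, 146, 144, 146, 145, 143, 146, 147, 146, 145, 144, 147, 140, 114, 93, 90, 91, 91, 91, 91, 92, 93, 92, 91, 90, 91, 91, 89, 79, 64]
34
[... 154 characters left out ...]
1, 89, 92, 88, 78, 66]
348 [148, 150, 146, 146, 146, 146, 145, 147, 148, 146, 146, 148, 147, 143, 146, 145, 146, 147, 146, 146, 141, 112, 95, 91, 91, 91, 90, 90, 91, 92, 91, 89, 90, 91, 89, 90, 81, 69]
351 [145, 147, 148, 145, 148, 147, 148, 147, 148, 148, 146, 145, 146, 146, 147, 146, 146, 145, 146, 145, 140, 112, 94, 90, 91, 90, 89, 92, 91, 89, 91, 91, 89, 91, 91, 88, 78, 67]
354 [121, 109, 105, 105, 102, 98, 94, 95, 92, 94, 92, 92, 91, 89, 82, 83, 84, 85, 83, 85, 86, 85, 86, 85, 88, 89, 89, 88, 90, 91, 89, 90, 91, 90, 87, 87, 78, 67]
357 [105, 93, 91, 90, 90, 92, 90, 92, 90, 92, 89, 88, 89, 90, 89, 90, 90, 88, 88, 85, 85, 84, 82, 83, 80, 78, 80, 78, 77, 74, 75, 74, 73, 74, 75, 74, 73, 63]
```

The lip measures z = 71.15 mm against 71 nominal, so the method works. Now gentle pushing.

```bash
python3 -m handwheel '[[-0.001,0,0.0002,0],[-0.002,0,0.0002,0],[-0.003,0,0.0002,0],[-0.003,0,0.0002,0]]' >/dev/null; python3 -c "
from h import *
track();shot('wrist','p1');print(lip('p1'))"
python3 -m handwheel '[[-0.001,0,0.0002,0],[-0.002,0,0.0002,0],[-0.003,0,0.0002,0],[-0.003,0,0.0002,0]]'>/dev/null; python3 -c "
from h import *
track();shot('wrist','p2');print(lip('p2'))"
```

```text
t 10.80 along 515.1 lat -59.6 z 74.5 F [-12.4  -0.9  12.1] Fpush 12.4 M [-0.22  2.1  -0.05] gap 27.5
[(np.float64(356.9), np.float64(71.07), 'dz/dx -1.15'), (np.float64(357.06), np.float64(71.1), 'dz/dx -1.15')]
t 11.35 along 516.7 lat -59.5 z 74.6 F [-16.2  -2.3  15.3] Fpush 16.4 M [-0.31  2.57  0.02] gap 27.5
[(np.float64(357.06), np.float64(72.84), 'dz/dx -1.16'), (np.float64(357.06), np.float64(72.74), 'dz/dx -1.16')]
```

```bash
python3 -m handwheel '[[-0.001,0,-0.0003,0],[-0.002,0,-0.0004,0],[-0.003,0,-0.0005,0],[-0.003,0,-0.0005,0]]' >/dev/null; python3 -c "
from h import *
track();shot('wrist','p3');print(lip('p3'))"
python3 -m handwheel '[[-0.001,0,-0.0003,0],[-0.002,0,-0.0003,0],[-0.003,0,-0.0003,0],[-0.003,0,-0.0003,0]]'>/dev/null; python3 -c "
from h import *
track();shot('wrist','p4');print(lip('p4'));shot('top','top_p4');shot('scene','sc_p4')"
```

```text
t 11.90 along 518.0 lat -59.5 z 75.0 F [-15.9  -2.4  11.8] Fpush 16.0 M [-0.37  2.78  0.02] gap 27.7
[(np.float64(355.69), np.float64(73.1), 'dz/dx -1.18'), (np.float64(355.76), np.float64(73.08), 'dz/dx -1.18')]
t 12.45 along 519.1 lat -59.5 z 75.2 F [-17.6  -2.1  14. ] Fpush 17.7 M [-0.35  3.02 -0.08] gap 27.3
[(np.float64(354.81), np.float64(73.44), 'dz/dx -1.19'), (np.float64(354.75), np.float64(73.3), 'dz/dx -1.19')]
```

Vertical press is higher than needed because arm give pushes the tool down. I'll ease it up a little while pushing, and check the wedge's pitch in the grip.

```bash
python3 -m handwheel '[[-0.001,0,-0.001,0],[-0.002,0,-0.0015,0],[-0.003,0,-0.0015,0],[-0.003,0,-0.0015,0]]' >/dev/null; python3 -c "
from h import *
track();shot('wrist','p5');print(lip('p5'))
for f in ('w5','p2','p4','p5'):
    im,c=load(f);g=cv2.cvtColor(im,cv2.COLOR_RGB2GRAY).astype(float); d=np.gradient(g[188:216,312:328].mean(1)); print(f,188+np.argmin(d),188+np.argmax(d),[round(x) for x in g[194:214,312:328].mean(1)])
print(read_state()['eef_rot'])"
```

```text
t 13.10 along 520.6 lat -59.4 z 75.9 F [-9.6 -2.1  0.6] Fpush 9.8 M [-0.19  1.62 -0.02] gap 27.7
[(np.float64(352.85), np.float64(73.82), 'dz/dx -1.21'), (np.float64(352.98), np.float64(73.88), 'dz/dx -1.21')]
w5 196 208 [122, 118, 102, 86, 83, 84, 82, 82, 81, 81, 81, 81, 81, 89, 117, 144, 150, 149, 149, 149]
p2 196 208 [123, 118, 102, 87, 84, 84, 83, 83, 82, 82, 82, 82, 82, 96, 132, 149, 152, 152, 152, 152]
p4 196 208 [122, 118, 98, 86, 84, 84, 84, 83, 82, 82, 82, 82, 82, 98, 131, 150, 152, 152, 151, 152]
p5 196 208 [124, 119, 98, 85, 84, 84, 84, 83, 83, 82, 83, 83, 83, 92, 121, 147, 152, 152, 151, 151]
[-3.13966395 -0.01760044 -3.02466487]
```

```bash
python3 -m handwheel '[[-0.0015,0,-0.0008,0],[-0.003,0,-0.0009,0],[-0.0045,0,-0.001,0],[-0.006,0,-0.001,0],[-0.006,0,-0.001,0]]' >/dev/null; python3 - <<'E'
from h import *
track();shot('wrist','p6');print(lip('p6'),read_state()['eef_rot'])
shot("top","top_p6");shot("scene","sc_p6")
def hole(fn,roi):
    im,c=load(fn);x0,y0,x1,y1=roi;g=cv2.cvtColor(im,cv2.COLOR_RGB2GRAY)[y0:y1,x0:x1].astype(float)
    w=np.clip(110-g,0,None); yy,xx=np.mgrid[y0:y1,x0:x1]; return (xx*w).sum()/w.sum(),(yy*w).sum()/w.sum()
for f in ("top0","top_p6"): print(f,np.round(hole(f,(328,108,348,128)),2))
for f in ("scene0","sc_p4","sc_p6"): print(f,np.round(hole(f,(320,230,346,254)),2))
_,c=load("scene0");_,ct=load("top0")
h=onz(ct,[hole("top0",(328,108,348,128))],105)[0]; print(h)
for n,cc in (("top",ct),("scene",c)):
    b=proj(cc,[h]); print(n,"dx1",(proj(cc,[h+U2])-b).round(3),"dz1",(proj(cc,[h+[0,0,1]])-b).round(3))
a=[cv2.resize(load(f)[0][200:300,265:400],None,fx=4,fy=4,interpolation=cv2.INTER_CUBIC) for f in ("sc_p6",)]
cv2.imwrite("pics/sc_z.png",a[0][:,:,::-1])
E
```

```text
t 13.78 along 525.3 lat -59.3 z 76.1 F [-8.1 -0.7  2.2] Fpush 8.1 M [-0.14  1.42 -0.  ] gap 27.9
[(np.float64(348.38), np.float64(75.52), 'dz/dx -1.25'), (np.float64(348.36), np.float64(75.45), 'dz/dx -1.25')] [-3.14007364 -0.02121857 -3.02461285]
top0 [337.54 117.58]
top_p6 [337.45 116.58]
scene0 [332.7  241.22]
sc_p4 [333.12 241.65]
sc_p6 [333.23 241.62]
[693.35030867  23.92912932 105.        ]
top dx1 [[-0.053 -0.383]] dz1 [[ 0.001 -0.09 ]]
scene dx1 [[0.208 0.266]] dz1 [[ 0.005 -0.315]]
```

The wrist lip row, the pour-hole shift in both fixed views, and the wedge travel agree: about 1.6 mm of slide within the key play and about 2.7 mm front opening. About 4 mm more travel is needed.

```bash
python3 -m handwheel '[[-0.0015,0,-0.0007,0],[-0.003,0,-0.0008,0],[-0.005,0,-0.0008,0],[-0.005,0,-0.0008,0],[-0.005,0,-0.0008,0]]' >/dev/null; python3 - <<'E'
from h import *
track();shot('wrist','p7');print(lip('p7'),read_state()['eef_rot'])
shot("top","top_p7");shot("scene","sc_p7")
def hole(fn,roi):
    im,c=load(fn);x0,y0,x1,y1=roi;g=cv2.cvtColor(im,cv2.COLOR_RGB2GRAY)[y0:y1,x0:x1].astype(float)
    w=np.clip(110-g,0,None); yy,xx=np.mgrid[y0:y1,x0:x1]; return np.array([(xx*w).sum()/w.sum(),(yy*w).sum()/w.sum()])
T=hole("top_p7",(328,108,348,128))-hole("top0",(328,108,348,128)); S=hole("sc_p7",(320,230,346,254))-hole("scene0",(320,230,346,254))
A=np.array([[-.383,-.09],[.266,-.315],[.208,.005]]); x=np.linalg.lstsq(A,np.array([T[1],S[1],S[0]]),rcond=None)[0]
print(T,S,"hole dx,dz",x,"front",x[1]/.3,"slide",x[0]-.28*x[1]/.3)
a=cv2.resize(load("top_p7")[0][75:195,270:405],None,fx=2.9,fy=2.9,interpolation=cv2.INTER_CUBIC);b=cv2.resize(load("sc_p7")[0][195:315,260:395],None,fx=2.9,fy=2.9,interpolation=cv2.INTER_CUBIC)
cv2.imwrite("pics/fin.png",np.hstack([a,b])[:,:,::-1])
E
```

```text
t 14.55 along 529.2 lat -59.2 z 76.2 F [-8.4 -0.6  2.7] Fpush 8.5 M [-0.1   1.29 -0.02] gap 27.6
[(np.float64(344.62), np.float64(76.9), 'dz/dx -1.29'), (np.float64(344.64), np.float64(76.88), 'dz/dx -1.29')] [-3.14041063 -0.02438182 -3.02451094]
[-0.12718539 -1.14672837] [0.61713579 0.35043696] hole dx,dz [2.75710408 1.20183116] front 4.006103875030948 slide 1.6353949965561818
```

View pics/fin.png

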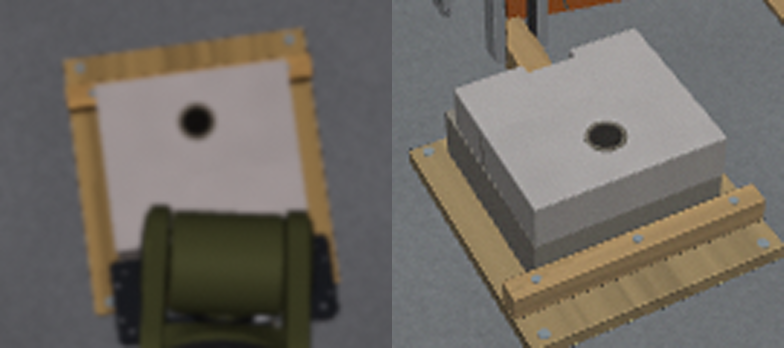

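Estimates agree: front opening is about 4.0 mm from the pour hole in the two fixed views, and 3.9 mm from the wrist lip row less the slide. The picture shows the upper half tilted slightly with its back down at the cleat and the wedge under the front. Next I'll check that it holds steady under the last push.

```bash
python3 - <<'E'
from h import *
for i in range(12): cams.camera("wrist")
track();shot('wrist','p8');print(lip('p8'))
d=lambda a,b:[cv2.absdiff(load(a)[0],load(b)[0])[y0:y1,x0:x1].max() for x0,y0,x1,y1 in ((180,110,202,180),(212,95,250,128),(228,180,248,265),(436,62,495,130))]
print("bystander diffs knife,house,strip,bottle",d("top0","top_p7"))
E
```

```text
t 15.30 along 529.2 lat -59.2 z 76.2 F [-8.3  0.7  2.7] Fpush 8.1 M [-0.1   1.27  0.04] gap 27.8
[(np.float64(344.57), np.float64(76.86), 'dz/dx -1.29'), (np.float64(344.61), np.float64(76.86), 'dz/dx -1.29')]
bystander diffs knife,house,strip,bottle [np.uint8(13), np.uint8(12), np.uint8(14), np.uint8(15)]
```

Steady over 0.75 s: push 8 N, grip firm and bystanders unmoved (image noise only). Handing in.

```bash
python3 -c "
from h import *
print(manip.sign_off())"
```

```text
the job is handed in; nothing more can be done
None
```

I gripped the wedge by its heel, laid it flat on the ledge with its nose in the recess, and pushed it straight in under the lip. I handed in at about 15 s, still gripping and pushing with about 8 N.

**Front opening:** about 4 mm. The pour-hole shift in the two fixed views gave 4.0 mm. The lip in the wrist view gave about 3.9 mm, after taking off about 1.6 mm that the upper half slid back, close to the keys' 1.5 mm play. The wedge's travel gave about 4 mm of lift at the lip.

**Back edge:** I saw it only in the scene picture, where it looks down. The 4.0 mm figure assumes the half tilts about that edge.

**Steadiness:** nothing changed over the last 0.75 s. The knife, house, strip and bottle showed only image noise.

**Not perfect:**
- The tool tilted about 1.5° during the push, because the arm gave. The wedge's heel now stands about 1.5 mm high and its underside is no longer quite flat on the ledge. This is not levering.
- Early in the push the forces were briefly higher than needed, up to about 18 N push with 15 N down. I eased them off.

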